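# Scoop cedar balls from the red bin into a shoe carton

### The job

A yellow shoe last is lying across the red bin: take it off and stand it upright on its sole, lengthwise in the middle of the cork mat. Then pick up the aluminium scoop by its black handle, scoop the cedar balls out of the bin and tip at least three of them into the cardboard carton, leaving none outside bin and carton and never touching the balls with your fingers. Finally stand the scoop flat on the bench and let go, leaving jar, hammer and brush where they are.

Things in the scene. Friction and masses are not known exactly. Their poses are not given: they have to be found in the camera images.
- bin: Red open steel bin fixed to the bench, 310 (x) x 120 (y) x 55 mm high outside, walls and floor 5 mm thick (inside 300 x 110 mm, inner floor 5 mm above the bench). Origin: centre of its underside. The balls start in its +x half, far from the robot; the -x half is free of balls.
- ball1: Polished cedar ball, 40 mm diameter, 15 g, rolls freely; one of four alike, in the bin. Origin: its centre.
- ball2: Polished cedar ball, 40 mm diameter, 15 g, rolls freely; one of four alike, in the bin. Origin: its centre.
- ball3: Polished cedar ball, 40 mm diameter, 15 g, rolls freely; one of four alike, in the bin. Origin: its centre.
- ball4: Polished cedar ball, 40 mm diameter, 15 g, rolls freely; one of four alike, in the bin. Origin: its centre.
- last: Yellow plastic shoe last (foot form), x -99 (heel) to +109 mm (toe), up to 70 mm wide, 95 high, about 0.3 kg. Origin: on its flat sole, z up. It starts standing across the bin on its rims (sole 55 mm above the bench). Its upright heel block, x -82 to +10 mm, z 46 to 95 mm, 36 mm wide (y), is what to grip.
- last_grip (a point): Grip point in the last's heel block, at (-30, 0, 72) mm in the last's frame; the faces to grip look to the last's +y and -y, 36 mm apart.
- scoop: Aluminium scoop, x to its open front lip. Origin: centre of its flat underside. Bucket 110 mm long (x -55 to +55), 90 wide outside, 84 inside; floor 3 mm thick, thinner at the lip; sides 38 mm high (22 in front, ending at x +33), back 45. Black bar handle above it: 104 mm long (x -59 to +45), 22 wide (y), z 89 to 111 mm, on a neck at the back. About 150 g; starts standing on the bench.
- scoop_grip (a point): Grip point in the middle of the scoop's handle bar, at (-5, 0, 100) mm in the scoop's frame; grip across y, 22 mm.
- scoop_lip (a point): Middle of the scoop's front lip at its underside, at (55, 0, 0) mm in the scoop's frame.
- carton: Open cardboard carton fixed to the bench, 160 (x) x 132 (y) x 60 mm high outside, walls and floor 5 mm. Origin: centre of its underside.
- mat: Cork mat fixed to the bench, 230 (x) x 110 (y) x 4 mm thick; the last's place. Origin: centre of its underside; its long side is x.
- jar: White closed jar, 72 mm diameter, 105 mm high, bystander. Origin: centre of its underside.
- hammer: Hammer lying on the bench, bystander. Origin: on the bench, under its middle; x runs along the handle to the head.
- brush: Brush lying on the bench, bystander. Origin: on the bench, under its middle; x runs along the handle to the bristles.

How it is judged:
By the outcome, as a careful person would: the job done as asked, in the order asked, and still so for the second after the job is handed in, with the robot touching nothing.
It also fails if it takes over 72 s, if anything falls off the work surface, if the arm or the gripper's body presses on something with over 40 N, if the wrist force passes 120 N, or if a joint passes its speed limit or range.

### The arm

A 6-joint arm with a two-finger parallel gripper is mounted at the origin on the work surface. World frame = base frame: x ahead of the robot, y to its left, z up, the work surface at z = 0. Lengths are in m, angles in degrees, forces in N, time in s.
With the tool pointing down it reaches from about 0.3 to 0.75 m from the base axis. Payload 8.5 kg.
Tool frame: the origin (TCP) lies midway between the tips of the shut fingers; the grasp point (between the pads) lies grasp_offset behind it (grasp_offset is the distance from the TCP to the grasp point, in m); z points along the fingers, y is the line along which they close (so a half turn about z gives the same grasp; the last joint's range is limited). The gripper opens to 85 mm and grips with 20 to 120 N. Pads are 22 mm wide; open, the fingers measure 114 mm over their backs; the gripper's body (76 mm by 85 mm) begins 54 mm behind the grasp point. The pads swing forward as they close: fully open they stand 13 mm farther back than shut.
Start: joints at [58.482, 21.807, 74.336, -0, 83.858, -12.336], TCP at [0.181, 0.519, 0.231] pointing down, gripper open.
Joint ranges: [-178.18, 178.18], [-50.72, 133.34], [12.68, 142.11], [-81.47, 261.47], [9.98, 163.14], [-165.26, 165.26]. Speed limits (degrees/s): [136.94, 136.94, 180, 180, 180, 180].

### API

Orientations are given as a 3x3 rotation matrix whose columns are the frame's x, y, z axes.
In Python, from rig import observe, get_image, camera_params, close_job, grasp_offset gives the robot as it stands.
- The arm moves only by the shell command python3 -m handwheel 'ROWS' [OPENING] [FORCE]. ROWS is JSON, a list of rows, each a list of 2 entries, a list of its own where there are three numbers: the shift along the tool's x, y, z as a fraction of full scale, then the turn, a rotation vector about the tool's x, y, z as a fraction of full scale. In form: [[[dx, dy, dz], [ax, ay, az]], ...]. A call has 1 to 10 rows; each row is the pose to reach, as a shift and turn from the pose commanded when the call began, along the tool's axes at that moment, turning the shorter way round; what a row does not reach only later rows make up. Full scale, the value 1, is 0.5 m for a shift and pi rad for a turn. A row lasts 1/10 s, in which the tool goes at most 50 mm and 8.59 degrees, less where a joint would pass 70% of its speed; a pose out of reach is approached as far as the arm can. A call with a number of a shift or a turn outside -1 to 1 is refused whole. A call with a gripper value outside its range is refused whole. OPENING is the opening, from 0 (shut) to 1 (fully open), set as the call begins (- or left out, the last holds). The fingers move at their own pace and stop on an object; FORCE is the grip in N (left out, the last holds). Time passes only in rows, so rows that repeat a pose let the fingers close. It gives the time, the measured TCP pose, the force, the opening and the grip force at its end, in the units of the state.
- observe(): the state, without advancing time (a new reading comes with each control period).
- get_image(name): name is "scene" or "side" or "wrist"; returns (picture, depth): 420x560x3 uint8, red, green, blue; 420x560 float32, m along the optical axis (not along the pixel's ray), 0 where there is no reading.
- camera_params(name): a dict with "K" (3x3 intrinsics, pixels), "R" (3x3) and "t" (3): a world point X has camera coordinates R X + t. Camera axes: x right, y down, z forward; pixel columns grow to the right and rows downward; lengths in m; the calibration is good to about 2 mm. A picture is of the moment at which its call begins: read the wrist's pose just before it. camera_params takes no time and is no camera call; for the wrist camera it gives the pose at the moment of the call.
- close_job(): hands the job in; it is judged then, once.
The state is a dict: "time_s": time; "q": joint angles; "qvel": joint speeds; "joint_efforts": joint torques, N m; "position": TCP position; "tool_rot": TCP orientation; "ft_force": force on the tool from outside, world axes, zero at the start; "wrist_torque": the same for the moment, N m; "grip_width": finger opening in m; "gripper_force": force on a finger pad.
Only numpy, scipy, OpenCV 4.12 (cv2) and the standard library are available. Lean on these libraries where they do the work, as an engineer would, in place of code of your own. Each camera call takes 0.05 s, during which the arm holds its last target. There are 200 camera calls.

## Working session

There is one attempt and no reset: what is moved stays moved. The work goes in short steps, Python scripts to look and compute and a shell command to move; the robot and the scene stay as the last step left them, time stands still between calls to the robot, and variables do not carry over. Pictures are saved under pics/ and viewed, at most 10 in all, crops included, and the job is handed in when it is done.

```bash
ls; mkdir -p pics
cat > h.py <<'E'
import numpy as np,cv2,json
from rig import observe,get_image,camera_params,grasp_offset
def shot(n,f):
    p=camera_params(n); im,d=get_image(n); cv2.imwrite('pics/%s.png'%f,im[:,:,::-1]); np.savez('pics/%s.npz'%f,im=im,d=d,K=p['K'],R=p['R'],t=p['t']); return im,d,p
def ld(f):
    z=np.load('pics/%s.npz'%f); return z['im'],z['d'],z
def cloud(d,p):
    v,u=np.mgrid[:d.shape[0],:d.shape[1]]
    c=np.stack([u,v,np.ones_like(u)],-1)@np.linalg.inv(p['K']).T*d[...,None]
    return (c-p['t'])@np.array(p['R'])
E
python3 - <<'E'
from h import *
s=observe(); print({k:np.round(v,3).tolist() for k,v in s.items()}, grasp_offset)
for n in ['scene','side','wrist']: shot(n,n+'0')
a=[cv2.imread('pics/%s0.png'%n) for n in ['scene','side']]
for n in ['scene','side']:
    p=camera_params(n); print(n,np.round(p['K'],1).tolist(),np.round(-np.array(p['R']).T@p['t'],3))
E
```

```text
pics
{'time_s': 0.0, 'q': [58.482, 21.84, 74.388, -0.001, 83.859, -12.335], 'qvel': [0.022, -0.08, -0.051, -0.017, -0.097, -0.022], 'joint_efforts': [-0.0, -44.847, -23.128, -0.0, 0.005, -0.0], 'position': [0.181, 0.519, 0.231], 'tool_rot': [[-0.944, 0.329, -0.001], [0.329, 0.944, -0.001], [0.0, -0.001, -1.0]], 'ft_force': [-0.059, 0.073, -0.114], 'wrist_torque': [0.019, -0.024, 0.045], 'gripper_force': 0.0, 'grip_width': 0.085} 0.0187
scene [[390.2, 0.0, 278.4], [0.0, 390.2, 207.6], [0.0, 0.0, 1.0]] [ 1.209 -0.075  0.598]
side [[468.7, 0.0, 283.8], [0.0, 468.7, 209.4], [0.0, 0.0, 1.0]] [ 0.101 -0.726  0.61 ]
```

View pics/scene0.png

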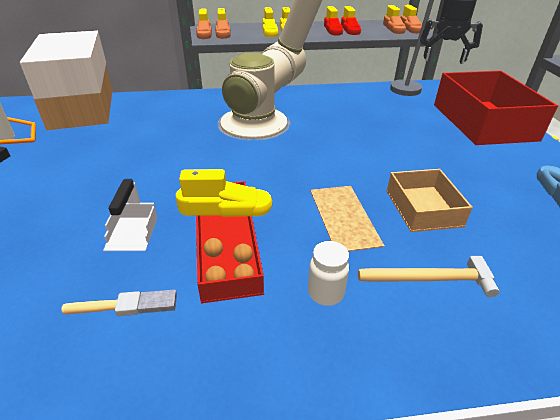

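View pics/side0.png

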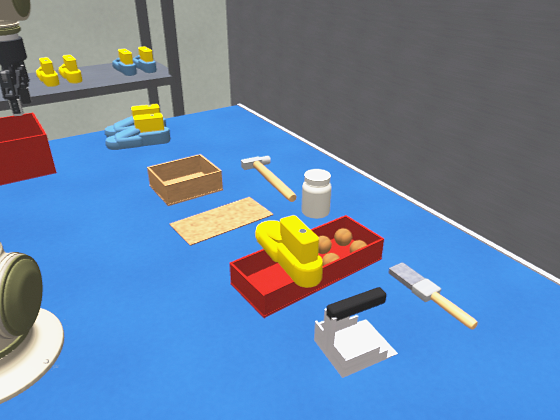

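The scene view shows the last at px (222,195), the bin at (229,245) with balls at its near end, the scoop at (130,220), the mat at (347,217), the carton at (428,198), the jar at (329,272), the hammer at (430,275) and the brush at (120,303). In the side view the last is at (290,250), the scoop at (352,330), the mat at (222,219) and the carton at (185,178).

```bash
cat > m.py <<'E'
from h import *
def pts(f,name,lo,hi,box,z0,z1):
    im,d,p=ld(f); h=cv2.cvtColor(im,cv2.COLOR_RGB2HSV); P=cloud(d,p)
    m=(cv2.inRange(h,lo,hi)>0)&(d>0)
    u0,v0,u1,v1=box; b=np.zeros_like(m); b[v0:v1,u0:u1]=1
    m&=b&(P[...,2]>z0)&(P[...,2]<z1); 
    return P[m]
def rect(Q):
    (c,s,a)=cv2.minAreaRect((Q[:,:2]*1000).astype(np.float32)); return np.round(c,1),np.round(s,1),round(a,1),len(Q),np.round(np.percentile(Q[:,2]*1000,[2,50,98]),1)
if __name__=='__main__':
    S=dict(
     bin=((0,150,60),(6,255,255),dict(scene0=(185,170,275,305),side0=(220,210,390,310)),.045,.07),
     lastall=((22,150,80),(35,255,255),dict(scene0=(165,160,280,225),side0=(245,205,330,290)),.05,.2),
     lasttop=((22,150,80),(35,255,255),dict(scene0=(165,160,280,225),side0=(245,205,330,290)),.146,.2),
     lastblock=((22,150,80),(35,255,255),dict(scene0=(165,160,280,225),side0=(245,205,330,290)),.125,.2),
     mat=((8,40,90),(25,255,255),dict(scene0=(305,180,390,252),side0=(165,195,280,245)),-.01,.02),
     carton=((8,40,60),(25,255,255),dict(scene0=(380,165,475,232),side0=(145,150,225,203)),.052,.08),
     handle=((0,0,0),(180,255,60),dict(scene0=(100,175,140,218),side0=(320,285,390,320)),.05,.15),
     handletop=((0,0,0),(180,255,70),dict(scene0=(100,175,140,218),side0=(320,285,390,320)),.105,.15),
     scoop=((0,0,90),(180,60,255),dict(scene0=(98,180,165,252),side0=(310,300,400,375)),-.01,.1),
     balls=((5,100,60),(20,230,255),dict(scene0=(198,235,256,285),side0=(315,225,375,268)),.02,.06),
     jar=((0,0,100),(180,60,255),dict(scene0=(305,240,352,305),side0=(300,168,335,220)),-.01,.2),
    )
    for k,(lo,hi,bx,z0,z1) in S.items():
        A=[]
        for f,b in bx.items():
            Q=pts(f,k,lo,hi,b,z0,z1); A.append(Q)
            print(k,f,*(rect(Q) if len(Q)>5 else ('none',)))
        Q=np.vstack(A); print(k,'BOTH',*rect(Q))
E
python3 m.py
```

```text
bin scene0 [ 579.4 -106.1] [310.9 117.9] 2.9 650 [45.5 54.2 56.9]
bin side0 [ 576.8 -108.1] [310.  122.4] 2.7 1280 [45.3 52.3 57.5]
bin BOTH [ 578.3 -107.8] [313.1 122.5] 2.8 1930 [45.3 53.2 57.4]
lastall scene0 [ 534.7 -103.6] [ 67.  202.5] 1.2 3382 [ 62.2  99.7 150.7]
lastall side0 [ 524.7 -101.3] [202.4 120.7] 58.7 3002 [ 65.7 102.4 152. ]
lastall BOTH [ 525.4 -102.7] [201.8 121.7] 59.7 6384 [ 63.4 101.1 151.6]
lasttop scene0 [ 522.3 -144.1] [89.8 35.9] 85.7 399 [146.4 149.8 151.6]
lasttop side0 [ 518.9 -147.3] [89.9 34.7] 85.3 515 [146.4 150.8 152.7]
lasttop BOTH [ 520.9 -145.8] [93.3 38.6] 85.3 914 [146.4 150.3 152.6]
lastblock scene0 [ 522.5 -144.5] [92.2 37.1] 83.9 792 [125.8 146.1 151.5]
lastblock side0 [ 518.4 -146.8] [90.9 35.6] 85.4 911 [126.3 148.4 152.6]
lastblock BOTH [ 521.  -145.5] [94.6 40. ] 83.9 1703 [125.9 147.3 152.3]
mat scene0 [518.2 214.4] [232.2 196.7] 0.8 2769 [2.1 4.3 6.6]
mat side0 [518.3 223.5] [234.2 213.1] 2.1 2387 [ 3.   5.5 13.8]
mat BOTH [517.9 223.4] [234.9 213.1] 2.1 5156 [2.3 4.8 9.3]
carton scene0 [511.4 376.5] [161.6 133.7] 1.0 682 [52.3 57.7 61
[... 487 characters left out ...]
11.6 113.8]
handletop BOTH [ 514.5 -317.6] [ 24.3 105.4] 83.3 1013 [105.6 111.2 113.7]
scoop scene0 [ 519.  -329.6] [116.8 115.8] 84.0 2151 [ 0.7  4.4 70.4]
scoop side0 [ 523.6 -288.5] [151.7 119. ] 83.5 3142 [ 1.7  9.6 88.3]
scoop BOTH [ 521.  -298.9] [170.8 121.1] 89.0 5293 [ 1.2  6.2 83.4]
balls scene0 [ 664.3 -100.4] [130.4  96.8] 2.6 1016 [22.5 38.5 45.7]
balls side0 [ 645.8 -101.8] [170.1 115. ] 4.0 707 [21.5 39.1 47.6]
balls BOTH [ 645.8 -101.8] [170.1 115. ] 4.0 1723 [22.  38.7 46.9]
jar scene0 [687.2  98.6] [ 70.8 176.3] 71.1 2136 [  8.7  79.8 106.7]
jar side0 [802.1 164.1] [293.   71.9] 51.2 1275 [  5.   67.3 107.5]
jar BOTH [772.8 149.2] [346.3 150.4] 31.1 3411 [  7.5  76.1 107.1]
```

```bash
cat > go.py <<'E'
# usage: go.py x y z yaw pitch  (mm,deg): tool z down, tool x at yaw; pitch>0 turns fingers toward tool +x
import sys
from h import *
from scipy.spatial.transform import Rotation as Ro
def RT(yaw,pitch=0):
    B=np.array([[1,0,0],[0,-1,0],[0,0,-1.]])
    return Ro.from_euler('z',yaw,degrees=True).as_matrix()@B@Ro.from_euler('y',pitch,degrees=True).as_matrix()
def rows(p,R):
    s=observe(); Rc=np.array(s['tool_rot'])
    d=Rc.T@(np.array(p)-s['position']); w=Ro.from_matrix(Rc.T@R).as_rotvec()
    print('t',s['time_s'],'n>=',round(max(np.linalg.norm(d)/.05,np.degrees(np.linalg.norm(w))/8.59),1),'mm',np.round(d*1000),'ROW',json.dumps([np.round(d/.5,4).tolist(),np.round(w/np.pi,4).tolist()]))
if __name__=='__main__':
    a=[float(v) for v in sys.argv[1:]]
    rows(np.array(a[:3])/1000,RT(a[3],a[4] if len(a)>4 else 0))
E
python3 - <<'E'
from m import *
A=[]
for f,b in dict(scene0=(305,180,390,252),side0=(165,195,280,245)).items():
    Q=pts(f,'mat',(8,40,90),(25,255,255),b,-.01,.009); Q=Q[Q[:,1]<.29]; A.append(Q); print(rect(Q))
print(rect(np.vstack(A)))
for f,b in dict(scene0=(198,235,256,285),side0=(315,225,375,268)).items():
    Q=pts(f,'b',(5,100,60),(20,230,255),b,.038,.06); print(rect(Q))
    Z=np.float32(Q[:,:2]*1000); _,l,c=cv2.kmeans(Z,4,None,(3,50,.1),10,2); print(np.round(c))
E
python3 go.py 350 200 250 120; python3 go.py 521.5 -139.5 230 85.3
```

```text
(array([518.3, 173.9]), array([232.7, 109.8]), 3.0, 2749, array([2.1, 4.3, 6.4]))
(array([519.8, 174.3]), array([233.7, 115.2]), 3.0, 2214, array([3. , 5.4, 7.7]))
(array([519.6, 174.4]), array([234.8, 115.1]), 2.5, 4963, array([2.3, 4.8, 7.4]))
(array([665. , -99.6]), array([129.1,  87.9]), 2.5, 547, array([38.2, 41.9, 46.4]))
[[ 642.  -72.]
 [ 698. -127.]
 [ 618. -132.]
 [ 700.  -74.]]
(array([ 650.2, -125.6]), array([156.2, 104. ]), 58.5, 391, array([38.1, 42.9, 55.7]))
[[ 688. -131.]
 [ 608. -137.]
 [ 637.  -77.]
 [ 691.  -78.]]
t 0.15 n>= 7.2 mm [-265. -246.  -19.] ROW [[-0.5298, -0.4918, -0.0379], [-0.0004, 0.0, 0.2268]]
t 0.15 n>= 14.8 mm [-538. -510.    1.] ROW [[-1.0769, -1.0204, 0.0026], [-0.0004, 0.0002, 0.4196]]
```

```bash
python3 -m handwheel '[[[-0.53,-0.49,-0.04],[0,0,0.227]],[[-0.53,-0.49,-0.04],[0,0,0.227]],[[-0.53,-0.49,-0.04],[0,0,0.227]],[[-0.53,-0.49,-0.04],[0,0,0.227]],[[-0.53,-0.49,-0.04],[0,0,0.227]],[[-0.53,-0.49,-0.04],[0,0,0.227]],[[-0.53,-0.49,-0.04],[0,0,0.227]],[[-0.53,-0.49,-0.04],[0,0,0.227]]]' 1 60; python3 go.py 521.5 -139.5 220 85.3
```

```text
time_s: 0.95
position: [0.3522, 0.1977, 0.2515]
tool_rot: [[-0.495, 0.869, 0.001], [0.869, 0.495, -0.001], [-0.001, 0.0, -1.0]]
ft_force: [0.2, 0.7, 0.4]
grip_width: 0.0856
gripper_force: 0.0
t 0.95 n>= 7.6 mm [-377.  -20.   32.] ROW [[-0.7534, -0.0397, 0.0638], [0.0002, 0.0003, 0.191]]
```

```bash
python3 -m handwheel '[[[-0.753,-0.04,0.064],[0,0,0.191]],[[-0.753,-0.04,0.064],[0,0,0.191]],[[-0.753,-0.04,0.064],[0,0,0.191]],[[-0.753,-0.04,0.064],[0,0,0.191]],[[-0.753,-0.04,0.064],[0,0,0.191]],[[-0.753,-0.04,0.064],[0,0,0.191]],[[-0.753,-0.04,0.064],[0,0,0.191]],[[-0.753,-0.04,0.064],[0,0,0.191]],[[-0.753,-0.04,0.064],[0,0,0.191]],[[-0.753,-0.04,0.064],[0,0,0.191]]]'; python3 go.py 521.5 -139.5 109 85.3
python3 - <<'E'
from h import *
im,d,p=shot('wrist','wrist1')
h=cv2.cvtColor(im,cv2.COLOR_RGB2HSV); P=cloud(d,p); print(im.shape)
m=(cv2.inRange(h,(22,150,80),(35,255,255))>0)&(d>0)&(P[...,2]>.143)
from m import rect
print(rect(P[m]))
E
```

```text
time_s: 1.95
position: [0.521, -0.1347, 0.2188]
tool_rot: [[0.077, 0.997, -0.001], [0.997, -0.077, 0.001], [0.001, -0.001, -1.0]]
ft_force: [-0.1, 0.4, -0.9]
grip_width: 0.0857
gripper_force: 0.0
t 1.95 n>= 2.2 mm [ -5.   1. 110.] ROW [[-0.0097, 0.002, 0.2196], [-0.0004, -0.0003, 0.0015]]
(420, 560, 3)
(array([ 520.4, -142.2]), array([91. , 35.9]), 84.9, 5337, array([144.9, 149.8, 151.3]))
```

```bash
python3 -m handwheel '[[[-0.006,0.001,0.06],[0,0,0.001]],[[-0.006,0.001,0.12],[0,0,0.001]],[[-0.006,0.001,0.17],[0,0,0.001]],[[-0.006,0.001,0.22],[0,0,0.001]],[[-0.006,0.001,0.22],[0,0,0.001]],[[-0.006,0.001,0.22],[0,0,0.001]]]' 1 && python3 -m handwheel '[[[0,0,0],[0,0,0]],[[0,0,0],[0,0,0]],[[0,0,0],[0,0,0]],[[0,0,0],[0,0,0]],[[0,0,0],[0,0,0]],[[0,0,0],[0,0,0]],[[0,0,0],[0,0,0]],[[0,0,0],[0,0,0]]]' 0 60
```

```text
time_s: 2.6
position: [0.5216, -0.1374, 0.1103]
tool_rot: [[0.079, 0.997, 0.001], [0.997, -0.079, -0.0], [-0.0, 0.001, -1.0]]
ft_force: [1.5, 0.6, 0.5]
grip_width: 0.0853
gripper_force: 0.0
time_s: 3.4
position: [0.5217, -0.1383, 0.1101]
tool_rot: [[0.081, 0.997, 0.001], [0.997, -0.081, -0.0], [-0.0, 0.001, -1.0]]
ft_force: [-1.3, 1.2, 6.5]
grip_width: 0.0355
gripper_force: 59.4
```

```bash
python3 -m handwheel '[[[0,0,-0.04],[0,0,0]],[[0,0,-0.08],[0,0,0]],[[0,0,-0.13],[0,0,0]],[[0,0,-0.18],[0,0,0]],[[0,0,-0.18],[0,0,0]],[[0,0,-0.18],[0,0,0]]]' && python3 go.py 484.5 172.4 200 2.8
```

```text
time_s: 4.0
position: [0.521, -0.1381, 0.1982]
tool_rot: [[0.08, 0.997, -0.001], [0.997, -0.08, 0.001], [0.0, -0.001, -1.0]]
ft_force: [-0.0, 0.4, -4.8]
grip_width: 0.0353
gripper_force: 61.3
t 4.0 n>= 9.6 mm [307. -61.  -2.] ROW [[0.6131, -0.1226, -0.0032], [-0.0004, 0.0002, 0.4589]]
```

```bash
python3 -m handwheel '[[[0.06,-0.01,0],[0,0,0.045]],[[0.12,-0.025,0],[0,0,0.09]],[[0.19,-0.04,0],[0,0,0.135]],[[0.25,-0.05,0],[0,0,0.18]],[[0.31,-0.06,0],[0,0,0.225]],[[0.37,-0.075,0],[0,0,0.27]],[[0.43,-0.085,0],[0,0,0.315]],[[0.49,-0.1,0],[0,0,0.36]],[[0.55,-0.11,0],[0,0,0.41]],[[0.61,-0.12,0],[0,0,0.459]]]' && python3 go.py 484.5 172.4 90 2.8
```

```text
time_s: 5.0
position: [0.4849, 0.1717, 0.1972]
tool_rot: [[0.999, 0.053, -0.004], [0.053, -0.999, -0.0], [-0.004, 0.0, -1.0]]
ft_force: [0.6, 0.2, -4.1]
grip_width: 0.0355
gripper_force: 60.7
t 5.0 n>= 2.1 mm [  0.  -1. 107.] ROW [[0.0001, -0.0015, 0.2144], [0.0001, 0.0013, 0.0014]]
```

```bash
python3 -m handwheel '[[[0,-0.0015,0.05],[0,0,0.001]],[[0,-0.0015,0.1],[0,0,0.001]],[[0,-0.0015,0.15],[0,0,0.001]],[[0,-0.0015,0.18],[0,0,0.001]],[[0,-0.0015,0.2],[0,0,0.001]],[[0,-0.0015,0.2],[0,0,0.001]],[[0,-0.0015,0.2],[0,0,0.001]]]' && python3 go.py 484.5 172.4 59 2.8
python3 - <<'E'
from h import *
from m import *
for n in ['scene','side']: shot(n,n+'1')
A=[]
for f in ['scene1','side1']:
    Q=pts(f,'l',(22,150,80),(35,255,255),(150,140,420,260),.025,.25); Q=Q[(Q[:,1]>.1)&(Q[:,1]<.25)]; A.append(Q); print(rect(Q), Q[:,2].min()); print(rect(Q[Q[:,2]>.11]))
print(rect(np.vstack(A)))
E
```

```text
time_s: 5.7
position: [0.4861, 0.1713, 0.0993]
tool_rot: [[0.998, 0.056, -0.0], [0.056, -0.998, -0.0], [-0.0, 0.0, -1.0]]
ft_force: [0.4, -0.8, -3.9]
grip_width: 0.0355
gripper_force: 61.0
t 5.7 n>= 0.8 mm [-2. -1. 40.] ROW [[-0.003, -0.0023, 0.0806], [0.0, 0.0001, 0.0024]]
(array([528.4, 169.3]), array([198.4,  67.1]), 3.6, 2125, array([ 53.5,  86.4, 140.1])) 0.046344143176173455
(array([488.2, 168.5]), array([85.4, 56. ]), 17.2, 437, array([111.2, 137.2, 141.1]))
(array([520.6, 156. ]), array([204.3,  83.7]), 2.5, 2337, array([ 52.4,  86.8, 141.4])) 0.047873204490251176
(array([476.8, 160.7]), array([66.4, 89. ]), 54.1, 494, array([110.6, 130.3, 153.5]))
(array([523.6, 158.6]), array([209.7,  85.5]), 4.8, 4462, array([ 52.6,  86.6, 140.8]))
```

```bash
python3 -m handwheel '[[[-0.003,-0.002,0.02],[0,0,0.002]],[[-0.003,-0.002,0.04],[0,0,0.002]],[[-0.003,-0.002,0.055],[0,0,0.002]],[[-0.003,-0.002,0.065],[0,0,0.002]],[[-0.003,-0.002,0.072],[0,0,0.002]],[[-0.003,-0.002,0.077],[0,0,0.002]],[[-0.003,-0.002,0.08],[0,0,0.002]],[[-0.003,-0.002,0.08],[0,0,0.002]],[[-0.003,-0.002,0.08],[0,0,0.002]]]'
```

```text
time_s: 6.7
position: [0.4847, 0.1723, 0.0595]
tool_rot: [[0.999, 0.05, 0.001], [0.05, -0.999, 0.0], [0.001, -0.0, -1.0]]
ft_force: [0.6, -0.1, -4.0]
grip_width: 0.0355
gripper_force: 61.1
```

```bash
python3 -m handwheel '[[[0,0,0.001],[0,0,0]],[[0,0,0.002],[0,0,0]],[[0,0,0.002],[0,0,0]]]'; python3 -m handwheel '[[[0,0,0.001],[0,0,0]],[[0,0,0.002],[0,0,0]],[[0,0,0.002],[0,0,0]]]'
```

```text
time_s: 7.0
position: [0.4846, 0.1723, 0.0592]
tool_rot: [[0.999, 0.05, 0.001], [0.05, -0.999, -0.0], [0.001, 0.0, -1.0]]
ft_force: [-3.7, -0.8, 5.4]
grip_width: 0.0358
gripper_force: 62.2
time_s: 7.3
position: [0.4846, 0.1724, 0.0591]
tool_rot: [[0.999, 0.05, 0.002], [0.05, -0.999, -0.0], [0.002, 0.0, -1.0]]
ft_force: [-6.9, 0.0, 16.2]
grip_width: 0.0355
gripper_force: 63.5
```

Contact. Release and lift.

```bash
python3 -m handwheel '[[[0,0,-0.002],[0,0,0]],[[0,0,-0.002],[0,0,0]],[[0,0,-0.002],[0,0,0]],[[0,0,-0.002],[0,0,0]],[[0,0,-0.002],[0,0,0]]]' 1 && python3 -m handwheel '[[[0,0,-0.05],[0,0,0]],[[0,0,-0.12],[0,0,0]],[[0,0,-0.2],[0,0,0]],[[0,0,-0.28],[0,0,0]],[[0,0,-0.34],[0,0,0]],[[0,0,-0.34],[0,0,0]]]' && python3 go.py 513 -317 230 -6.5
python3 - <<'E'
from h import *
from m import *
for n in ['scene','wrist']: shot(n,n+'2')
for f in ['scene2','wrist2']:
    Q=pts(f,'l',(22,150,80),(35,255,255),(0,0,560,420),.015,.25); Q=Q[(Q[:,1]>.1)&(Q[:,1]<.25)&(Q[:,0]>.3)]; print(rect(Q)); print(rect(Q[Q[:,2]>.09]))
E
```

```text
time_s: 7.8
position: [0.4845, 0.1722, 0.0582]
tool_rot: [[0.999, 0.05, -0.0], [0.05, -0.999, -0.0], [-0.0, -0.0, -1.0]]
ft_force: [-1.4, -0.1, 0.7]
grip_width: 0.0856
gripper_force: 0.0
time_s: 8.4
position: [0.486, 0.1725, 0.2323]
tool_rot: [[0.999, 0.05, 0.008], [0.05, -0.999, 0.001], [0.008, -0.0, -1.0]]
ft_force: [-0.4, -0.4, 0.4]
grip_width: 0.0856
gripper_force: 0.0
t 8.4 n>= 9.8 mm [  2. 490.   2.] ROW [[0.0049, 0.9804, 0.0041], [-0.0004, -0.0025, 0.0521]]
(array([526.7, 170.6]), array([198.9,  67.7]), 2.9, 2179, array([18.3, 49.7, 99.9]))
(array([483.8, 169. ]), array([89.3, 34.7]), 2.7, 363, array([ 91. ,  98.6, 100.6]))
(array([526.3, 174. ]), array([194. ,  69.7]), 2.5, 11470, array([32.8, 53.3, 99.9]))
(array([481. , 172.2]), array([90. , 35.8]), 2.2, 3529, array([ 93.8,  98.7, 100.3]))
```

View pics/scene2.png

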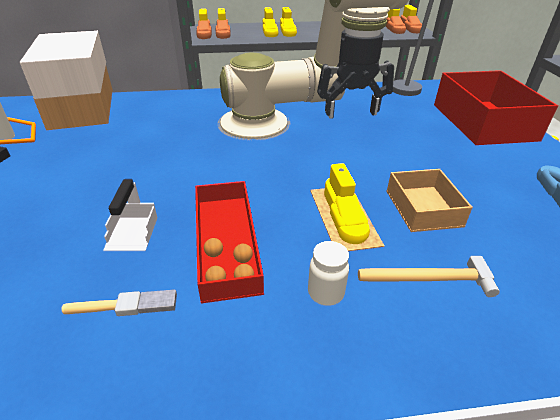

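The last stands upright on the mat (px (345,205)), and the scoop, bin and balls are undisturbed. Next is the scoop.

```bash
python3 -m handwheel '[[[0.005,0.98,0.004],[0,-0.001,0.052]],[[0.005,0.98,0.004],[0,-0.001,0.052]],[[0.005,0.98,0.004],[0,-0.001,0.052]],[[0.005,0.98,0.004],[0,-0.001,0.052]],[[0.005,0.98,0.004],[0,-0.001,0.052]],[[0.005,0.98,0.004],[0,-0.001,0.052]],[[0.005,0.98,0.004],[0,-0.001,0.052]],[[0.005,0.98,0.004],[0,-0.001,0.052]],[[0.005,0.98,0.004],[0,-0.001,0.052]],[[0.005,0.98,0.004],[0,-0.001,0.052]]]' && python3 -m handwheel '[[[0,0,0],[0,0,0]],[[0,0,0],[0,0,0]]]'
python3 - <<'E'
from h import *
from m import *
shot('wrist','wrist3')
Q=pts('wrist3','h',(0,0,0),(180,255,70),(0,0,560,420),.1,.13); Q=Q[(abs(Q[:,0]-.515)<.1)&(abs(Q[:,1]+.317)<.06)]; print(rect(Q))
Q=pts('wrist3','h',(0,0,0),(180,255,255),(0,0,560,420),.012,.13); Q=Q[(abs(Q[:,0]-.515)<.12)&(abs(Q[:,1]+.317)<.075)]; print(rect(Q))
E
python3 go.py 513 -317 82 -6.5
```

```text
time_s: 9.5
position: [0.5108, -0.3195, 0.2241]
tool_rot: [[0.993, -0.114, -0.006], [-0.114, -0.993, 0.002], [-0.006, -0.002, -1.0]]
ft_force: [0.7, 0.3, -0.1]
grip_width: 0.0855
gripper_force: 0.0
time_s: 9.7
position: [0.511, -0.3173, 0.2242]
tool_rot: [[0.993, -0.114, -0.006], [-0.114, -0.993, 0.003], [-0.006, -0.002, -1.0]]
ft_force: [0.0, 0.4, -0.6]
grip_width: 0.0855
gripper_force: 0.0
(array([ 515.2, -316.2]), array([ 20.7, 101. ]), 84.2, 678, array([107.8, 110.7, 112.1]))
(array([ 514.6, -315.9]), array([ 90.2, 103.5]), 83.5, 4564, array([ 15.5, 110.1, 112.2]))
t 9.75 n>= 2.9 mm [  3.   1. 143.] ROW [[0.0052, 0.0013, 0.2857], [-0.0005, 0.0017, 0.0]]
```

View pics/wrist3.png

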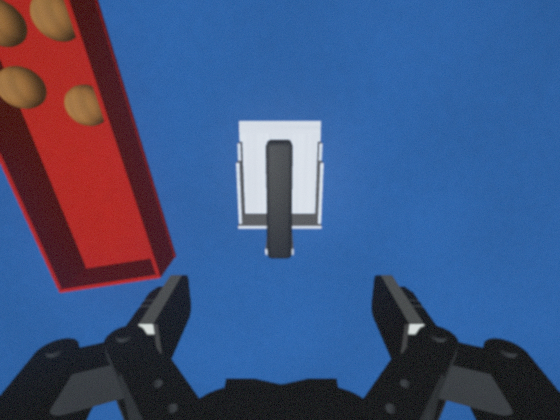

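The wrist view shows the handle bar at px (279,198), centred between the fingers, with the lip pointing up the image (+x).

```bash
python3 -m handwheel '[[[0.012,-0.001,0.08],[0,0.0017,0]],[[0.012,-0.001,0.16],[0,0.0017,0]],[[0.012,-0.001,0.23],[0,0.0017,0]],[[0.012,-0.001,0.285],[0,0.0017,0]],[[0.012,-0.001,0.285],[0,0.0017,0]],[[0.012,-0.001,0.285],[0,0.0017,0]],[[0.012,-0.001,0.285],[0,0.0017,0]]]' 1 && python3 -m handwheel '[[[0,0,0],[0,0,0]],[[0,0,0],[0,0,0]],[[0,0,0],[0,0,0]],[[0,0,0],[0,0,0]],[[0,0,0],[0,0,0]],[[0,0,0],[0,0,0]],[[0,0,0],[0,0,0]],[[0,0,0],[0,0,0]],[[0,0,0],[0,0,0]],[[0,0,0],[0,0,0]]]' 0 110
```

```text
time_s: 10.45
position: [0.5179, -0.3172, 0.0858]
tool_rot: [[0.994, -0.112, 0.004], [-0.112, -0.994, -0.003], [0.005, 0.002, -1.0]]
ft_force: [0.6, 0.3, 0.4]
grip_width: 0.0855
gripper_force: 0.0
time_s: 11.45
position: [0.5172, -0.3172, 0.0841]
tool_rot: [[0.994, -0.113, 0.003], [-0.113, -0.994, -0.001], [0.003, 0.0, -1.0]]
ft_force: [-1.8, 1.3, 5.5]
grip_width: 0.0199
gripper_force: 107.8
```

```bash
python3 -m handwheel '[[[0,0,-0.04],[0,0,0]],[[0,0,-0.1],[0,0,0]],[[0,0,-0.16],[0,0,0]],[[0,0,-0.22],[0,0,0]],[[0,0,-0.22],[0,0,0]],[[0,0,-0.22],[0,0,0]]]' && python3 go.py 488 -111.4 194 2.8
```

```text
time_s: 12.05
position: [0.5166, -0.317, 0.1931]
tool_rot: [[0.994, -0.113, 0.002], [-0.113, -0.994, -0.0], [0.002, -0.0, -1.0]]
ft_force: [-0.4, -0.3, -2.2]
grip_width: 0.0202
gripper_force: 108.1
t 12.05 n>= 4.2 mm [ -52. -201.   -1.] ROW [[-0.1034, -0.4022, -0.0019], [0.0, -0.0005, -0.0516]]
```

```bash
python3 -m handwheel '[[[-0.015,-0.06,0],[0,0,-0.008]],[[-0.03,-0.13,0],[0,0,-0.017]],[[-0.05,-0.2,0],[0,0,-0.026]],[[-0.07,-0.27,0],[0,0,-0.035]],[[-0.09,-0.34,0],[0,0,-0.044]],[[-0.103,-0.402,0],[0,0,-0.0516]],[[-0.103,-0.402,0],[0,0,-0.0516]],[[-0.103,-0.402,0],[0,0,-0.0516]],[[-0.103,-0.402,0],[0,0,-0.0516]]]'
python3 - <<'E'
from h import *
from m import *
for n in ['wrist','side','scene']: shot(n,n+'4')
for f in ['wrist4','scene4','side4']:
    Q=pts(f,'bin',(0,150,60),(6,255,255),(0,0,560,420),.045,.07); Q=Q[(abs(Q[:,0]-.578)<.18)&(abs(Q[:,1]+.107)<.09)]; print(rect(Q))
    Q=pts(f,'s',(0,0,70),(180,60,255),(0,0,560,420),.1,.17); Q=Q[(abs(Q[:,0]-.5)<.12)&(abs(Q[:,1]+.11)<.09)]; print(rect(Q))
E
python3 go.py 488 -111.4 100 2.8
```

```text
time_s: 12.95
position: [0.4884, -0.1123, 0.1928]
tool_rot: [[0.999, 0.048, 0.001], [0.048, -0.999, -0.0], [0.001, 0.0, -1.0]]
ft_force: [0.7, -0.3, -1.7]
grip_width: 0.0199
gripper_force: 108.2
(array([ 580. , -105.1]), array([134.6, 116.3]), 3.3, 576, array([51.4, 54.9, 56.6]))
(array([ 493.2, -111.6]), array([107.9,  90.4]), 2.8, 13683, array([110.1, 112.1, 147.3]))
(array([ 580.4, -106. ]), array([308.6, 118. ]), 2.9, 786, array([45.6, 54.2, 56.7]))
(array([ 492.7, -112.8]), array([114.7,  89.7]), 2.2, 1865, array([110.4, 113.1, 152.9]))
(array([ 576.5, -107.6]), array([310.9, 121.3]), 3.1, 1449, array([45.4, 52.5, 57.5]))
(array([ 489.7, -113.8]), array([115.7,  93.7]), 3.9, 2137, array([111.2, 124.8, 160.8]))
t 13.1 n>= 1.9 mm [-1. -1. 93.] ROW [[-0.001, -0.0021, 0.1864], [0.0001, -0.0005, -0.0004]]
```

View pics/wrist4.png

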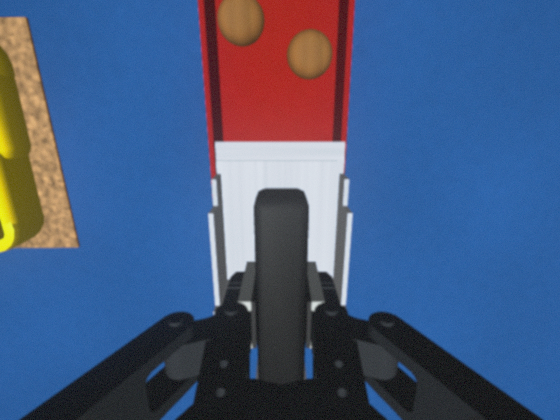

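The wrist view shows the scoop over the bin's free half, its lip at px row 142 and balls at (241,20) and (310,53).

```bash
python3 -m handwheel '[[[-0.001,-0.003,0.04],[0,0,-0.001]],[[-0.001,-0.003,0.08],[0,0,-0.001]],[[-0.001,-0.003,0.12],[0,0,-0.001]],[[-0.001,-0.003,0.15],[0,0,-0.001]],[[-0.001,-0.003,0.175],[0,0,-0.001]],[[-0.001,-0.003,0.19],[0,0,-0.001]],[[-0.001,-0.003,0.2],[0,0,-0.001]],[[-0.001,-0.003,0.2],[0,0,-0.001]],[[-0.001,-0.003,0.2],[0,0,-0.001]]]' && python3 -m handwheel '[[[0,0,0.003],[0,0,0]],[[0,0,0.006],[0,0,0]],[[0,0,0.008],[0,0,0]],[[0,0,0.008],[0,0,0]]]'; python3 go.py 488 -111 89 3
```

```text
time_s: 14.0
position: [0.4883, -0.1104, 0.0941]
tool_rot: [[0.999, 0.052, 0.003], [0.052, -0.999, -0.001], [0.003, 0.001, -1.0]]
ft_force: [-0.2, -0.0, -1.1]
grip_width: 0.0202
gripper_force: 108.2
time_s: 14.4
position: [0.488, -0.1101, 0.0896]
tool_rot: [[0.999, 0.052, 0.002], [0.052, -0.999, -0.0], [0.002, 0.001, -1.0]]
ft_force: [0.5, -0.1, -1.3]
grip_width: 0.02
gripper_force: 108.2
t 14.4 n>= 0.0 mm [-0.  1.  1.] ROW [[-0.0001, 0.0017, 0.0012], [0.0002, -0.0006, -0.0001]]
```

```bash
python3 -m handwheel '[[[0,0.002,0],[0,-0.004,0]],[[0,0.002,0.001],[0,-0.006,0]],[[0,0.002,0.001],[0,-0.006,0]]]'; python3 -m handwheel '[[[0,0,0.001],[0,0,0]],[[0,0,0.001],[0,0,0]]]'
```

```text
time_s: 14.7
position: [0.4883, -0.1111, 0.0898]
tool_rot: [[0.999, 0.052, -0.017], [0.052, -0.999, -0.002], [-0.017, 0.001, -1.0]]
ft_force: [-2.9, 2.3, 6.7]
grip_width: 0.02
gripper_force: 109.5
time_s: 14.9
position: [0.4882, -0.1111, 0.0897]
tool_rot: [[0.999, 0.052, -0.016], [0.052, -0.999, -0.002], [-0.016, 0.001, -1.0]]
ft_force: [-4.2, 3.8, 9.4]
grip_width: 0.0202
gripper_force: 110.1
```

```bash
python3 -m handwheel '[[[0.015,0,-0.0003],[0,0,0]],[[0.035,0,-0.0006],[0,0,0]],[[0.055,0,-0.0009],[0,0,0]],[[0.075,0,-0.0012],[0,0,0]],[[0.095,0,-0.0015],[0,0,0]],[[0.115,0,-0.0018],[0,0,0]],[[0.135,0,-0.0021],[0,0,0]],[[0.155,0,-0.0025],[0,0,0]],[[0.175,0,-0.0029],[0,0,0]],[[0.19,0,-0.0032],[0,0,0]]]'
python3 - <<'E'
from h import *
for n in ['wrist','scene']: shot(n,n+'5')
cv2.imwrite('pics/c5.png',np.hstack([cv2.resize(cv2.imread('pics/wrist5.png'),(400,300)),cv2.resize(cv2.imread('pics/scene5.png')[150:330,130:370],(400,300))]))
E
```

```text
time_s: 15.9
position: [0.5833, -0.1065, 0.0899]
tool_rot: [[0.999, 0.052, -0.017], [0.052, -0.999, -0.003], [-0.017, 0.002, -1.0]]
ft_force: [-5.5, 0.1, 9.3]
grip_width: 0.0202
gripper_force: 109.8
```

View pics/c5.png

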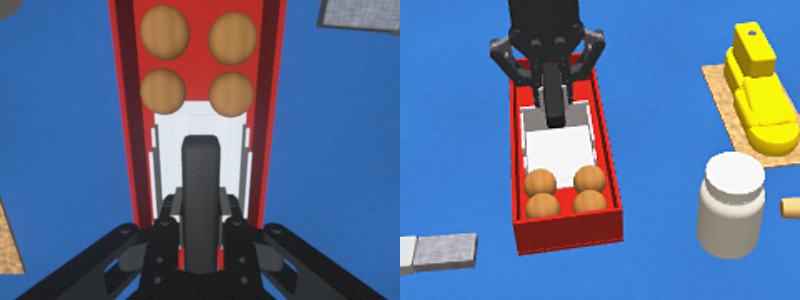

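The four balls sit 2x2 just ahead of the lip (left half, (163,33), (233,38), (163,92), (232,94)). Pushing on.

```bash
python3 -m handwheel '[[[0.015,0,-0.0003],[0,0,0]],[[0.03,0,-0.0006],[0,0,0]],[[0.045,0,-0.0009],[0,0,0]],[[0.06,0,-0.0012],[0,0,0]],[[0.075,0,-0.0014],[0,0,0]],[[0.09,0,-0.0016],[0,0,0]],[[0.1,0,-0.0018],[0,0,0]],[[0.11,0,-0.002],[0,0,0]],[[0.12,0,-0.0021],[0,0,0]],[[0.12,0,-0.0021],[0,0,0]]]'
python3 - <<'E'
from h import *
for n in ['wrist','scene']: shot(n,n+'6')
cv2.imwrite('pics/c6.png',np.hstack([cv2.resize(cv2.imread('pics/wrist6.png'),(400,300)),cv2.resize(cv2.imread('pics/scene6.png')[150:330,130:370],(400,300))]))
E
```

```text
time_s: 17.0
position: [0.6433, -0.1034, 0.0898]
tool_rot: [[0.999, 0.052, -0.016], [0.052, -0.999, -0.003], [-0.016, 0.002, -1.0]]
ft_force: [-4.2, -0.3, 5.8]
grip_width: 0.0204
gripper_force: 109.5
```

View pics/c6.png

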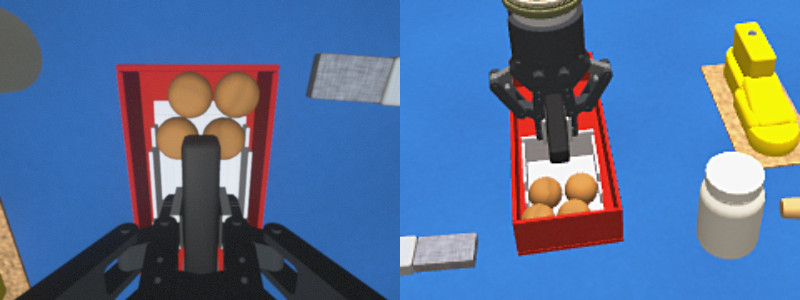

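Two balls are in, two are at the far wall on the lip ((190,95) and (237,94)). A bit farther.

```bash
python3 -m handwheel '[[[0.006,0,-0.0001],[0,0,0]],[[0.012,0,-0.0002],[0,0,0]],[[0.018,0,-0.0003],[0,0,0]],[[0.024,0,-0.0004],[0,0,0]],[[0.03,0,-0.0005],[0,0,0]],[[0.035,0,-0.0006],[0,0,0]],[[0.04,0,-0.0007],[0,0,0]],[[0.04,0,-0.0007],[0,0,0]]]'
python3 - <<'E'
from h import *
for n in ['wrist','scene']: shot(n,n+'7')
cv2.imwrite('pics/c7.png',np.hstack([cv2.resize(cv2.imread('pics/wrist7.png'),(400,300)),cv2.resize(cv2.imread('pics/scene7.png')[150:330,130:370],(400,300))]))
E
```

```text
time_s: 17.9
position: [0.6591, -0.1026, 0.0913]
tool_rot: [[0.998, 0.051, -0.027], [0.051, -0.999, -0.003], [-0.027, 0.001, -1.0]]
ft_force: [-25.2, -0.3, 24.5]
grip_width: 0.0201
gripper_force: 112.2
```

View pics/c7.png

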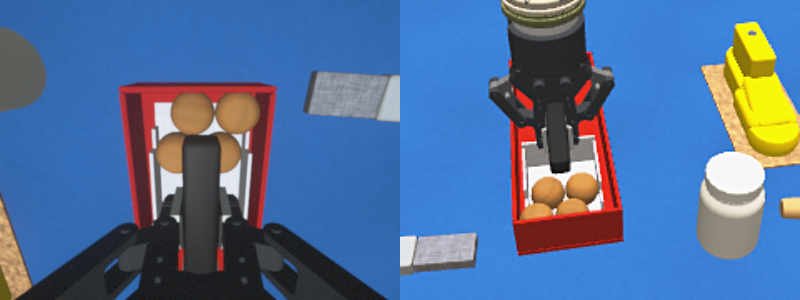

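The front-right ball (237,112) overlaps the scoop's right side wall and jams against the far wall. I'll back off, shift right and push again.

```bash
python3 -m handwheel '[[[-0.015,0,0],[0,0,0]],[[-0.035,0,0],[0,0,0]],[[-0.035,0.007,0],[0,0,0]],[[-0.035,0.014,0],[0,0,0]],[[-0.035,0.014,0],[0,0,0]],[[-0.028,0.014,0],[0,0,0]],[[-0.02,0.014,0],[0,0,0]],[[-0.013,0.014,0],[0,0,0]],[[-0.008,0.014,0],[0,0,0]],[[-0.004,0.014,0],[0,0,0]]]'
python3 - <<'E'
from h import *
for n in ['wrist','scene']: shot(n,n+'8')
cv2.imwrite('pics/c8.png',np.hstack([cv2.resize(cv2.imread('pics/wrist8.png'),(400,300)),cv2.resize(cv2.imread('pics/scene8.png')[150:330,130:370],(400,300))]))
E
```

```text
time_s: 19.0
position: [0.6612, -0.1096, 0.0899]
tool_rot: [[0.999, 0.052, -0.017], [0.052, -0.999, -0.002], [-0.017, 0.002, -1.0]]
ft_force: [-6.8, 0.8, 10.2]
grip_width: 0.0202
gripper_force: 109.9
```

View pics/c8.png

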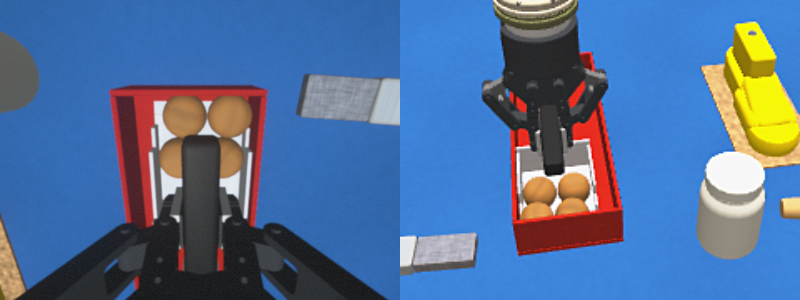

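All four are now within the scoop width and the jam is gone (6.8 N). Slight push, then tilt back about the rear edge.

```bash
python3 -m handwheel '[[[0.004,0,0],[0,0,0]],[[0.004,0,0],[0,0,0]],[[-0.005,0,-0.005],[0,0.0167,0]],[[-0.014,0,-0.0096],[0,0.0333,0]],[[-0.0236,0,-0.0136],[0,0.05,0]],[[-0.033,0,-0.0172],[0,0.0667,0]],[[-0.043,0,-0.02],[0,0.0833,0]],[[-0.053,0,-0.0226],[0,0.1,0]],[[-0.063,0,-0.0246],[0,0.1167,0]],[[-0.073,0,-0.026],[0,0.1333,0]]]'; python3 -m handwheel '[[[0,0,0],[0,0,0]],[[0,0,0],[0,0,0]],[[0,0,0],[0,0,0]]]'
python3 - <<'E'
from h import *
for n in ['wrist','scene']: shot(n,n+'9')
cv2.imwrite('pics/c9.png',np.hstack([cv2.resize(cv2.imread('pics/wrist9.png'),(400,300)),cv2.resize(cv2.imread('pics/scene9.png')[150:330,130:370],(400,300))]))
E
```

```text
time_s: 20.1
position: [0.6251, -0.1113, 0.1023]
tool_rot: [[0.918, 0.052, 0.392], [0.048, -0.999, 0.02], [0.393, 0.001, -0.92]]
ft_force: [0.4, -0.6, -1.8]
grip_width: 0.0203
gripper_force: 108.4
time_s: 20.4
position: [0.6256, -0.1111, 0.1022]
tool_rot: [[0.919, 0.052, 0.39], [0.048, -0.999, 0.02], [0.39, 0.001, -0.921]]
ft_force: [0.3, -0.7, -0.3]
grip_width: 0.0203
gripper_force: 108.4
```

View pics/c9.png

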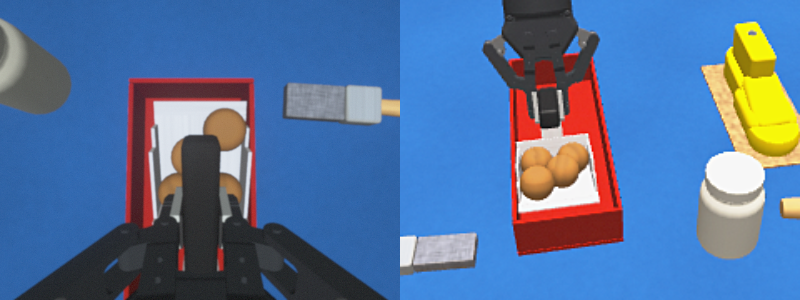

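All four balls are in the tilted scoop (left half about (225,128), (185,155), (175,185), (230,185)). That is my tenth view, so checks are numeric from here. Now lift.

```bash
cat > way.py <<'E'
# way.py N x y z yaw pitch : print N interpolated rows, constant-tilt path from present pose
import sys
from go import *
N=int(sys.argv[1]); a=np.array([float(v) for v in sys.argv[2:]])
s=observe(); Rc=np.array(s['tool_rot']); p0=np.array(s['position'])*1000
y0=np.degrees(np.arctan2(-Rc[0,1],Rc[1,1]))-180; y0=np.degrees(np.arctan2(Rc[0,1],-Rc[1,1]))
pi0=np.degrees(np.arctan2(Rc[2,0],-Rc[2,2]))
y0+=0; b=np.array([*p0,y0,pi0]); 
if a[3]-y0>270: a[3]-=360
if a[3]-y0<-270: a[3]+=360
print(np.round(b,1))
for k in range(1,N+1):
    c=b+(a-b)*k/N; R=RT(c[3],c[4]); d=Rc.T@(c[:3]-p0)/500; w=Ro.from_matrix(Rc.T@R).as_rotvec()/np.pi
    print(json.dumps([np.round(d,3).tolist(),np.round(w,3).tolist()]))
E
python3 way.py 1 625 -111 240 3 24
python3 -m handwheel '[[[0.01,0,-0.024],[0,0,0]],[[0.025,0,-0.055],[0,0,0]],[[0.04,0,-0.09],[0,0,0]],[[0.055,0,-0.13],[0,0,0]],[[0.072,0,-0.17],[0,0,0]],[[0.088,0,-0.21],[0,0,0]],[[0.1,0,-0.24],[0,0,0]],[[0.109,0,-0.258],[0,0,0]],[[0.109,0,-0.258],[0,0,0]]]'; python3 way.py 10 560 10 250 45 24
cat > bl.py <<'E'
from m import *
import sys
k=sys.argv[1]
for n in ['scene','side','wrist']:
    shot(n,n+k); Q=pts(n+k,'b',(5,100,60),(20,230,255),(0,0,560,420),.008,.5)
    Q=Q[(abs(Q[:,0]-.58)<.25)&(Q[:,1]>-.25)&(Q[:,1]<.6)]
    G=np.round(Q/.02); u,c=np.unique(G,axis=0,return_counts=True); u=u[c>25]
    Q=Q[[tuple(g) in set(map(tuple,u)) for g in G]]
    inb=Q[(abs(Q[:,0]-.578)<.15)&(abs(Q[:,1]+.107)<.055)&(Q[:,2]<.05)]
    print(n,len(Q),'in bin px',len(inb), 'above .1:',(Q[:,2]>.1).sum(), 'mean hi',np.round(Q[Q[:,2]>.1].mean(0),3) if (Q[:,2]>.1).any() else '')
E
python3 bl.py 10
```

```text
[ 625.5 -111.   102.3    3.    23. ]
[[0.107, 0.0, -0.254], [0.0, 0.006, 0.0]]
time_s: 21.4
position: [0.6252, -0.111, 0.2434]
tool_rot: [[0.918, 0.052, 0.392], [0.049, -0.999, 0.019], [0.393, 0.002, -0.92]]
ft_force: [-0.4, -0.7, -2.6]
grip_width: 0.0202
gripper_force: 108.3
[ 625.2 -111.   243.4    3.    23.1]
[[-0.01, -0.025, -0.006], [0.01, 0.001, -0.021]]
[[-0.021, -0.05, -0.012], [0.019, 0.001, -0.043]]
[[-0.031, -0.075, -0.018], [0.028, 0.002, -0.064]]
[[-0.041, -0.099, -0.023], [0.037, 0.002, -0.086]]
[[-0.051, -0.124, -0.029], [0.047, 0.003, -0.107]]
[[-0.062, -0.149, -0.035], [0.056, 0.003, -0.128]]
[[-0.072, -0.174, -0.041], [0.065, 0.003, -0.15]]
[[-0.082, -0.199, -0.047], [0.075, 0.004, -0.171]]
[[-0.093, -0.224, -0.053], [0.084, 0.004, -0.192]]
[[-0.103, -0.248, -0.059], [0.094, 0.005, -0.214]]
scene 3096 in bin px 0 above .1: 886 mean hi [ 0.671 -0.116  0.203]
side 1709 in bin px 0 above .1: 620 mean hi [ 0.646 -0.126  0.2  ]
wrist 4789 in bin px 0 above .1: 3807 mean hi [ 0.663 -0.122  0.207]
```

```bash
python3 -m handwheel '[[[-0.005,-0.012,-0.003],[0.005,0,-0.01]],[[-0.015,-0.035,-0.009],[0.014,0.001,-0.031]],[[-0.026,-0.06,-0.015],[0.024,0.001,-0.053]],[[-0.04,-0.09,-0.021],[0.035,0.002,-0.08]],[[-0.051,-0.12,-0.028],[0.046,0.003,-0.105]],[[-0.062,-0.149,-0.035],[0.056,0.003,-0.128]],[[-0.072,-0.174,-0.041],[0.065,0.003,-0.15]],[[-0.082,-0.199,-0.047],[0.075,0.004,-0.171]],[[-0.093,-0.224,-0.053],[0.084,0.004,-0.192]],[[-0.103,-0.248,-0.059],[0.094,0.005,-0.214]]]'; python3 way.py 10 500 130 255 90 24
```

```text
time_s: 22.55
position: [0.5588, 0.0103, 0.2483]
tool_rot: [[0.645, 0.71, 0.284], [0.648, -0.704, 0.29], [0.406, -0.003, -0.914]]
ft_force: [0.7, 0.7, -1.6]
grip_width: 0.0203
gripper_force: 108.4
[558.8  10.3 248.3  45.2  24. ]
[[0.008, -0.025, 0.002], [0.009, -0.0, -0.023]]
[[0.017, -0.05, 0.005], [0.019, -0.0, -0.046]]
[[0.025, -0.076, 0.007], [0.029, -0.0, -0.069]]
[[0.034, -0.101, 0.01], [0.039, -0.0, -0.091]]
[[0.042, -0.126, 0.012], [0.05, -0.0, -0.114]]
[[0.051, -0.151, 0.014], [0.06, -0.0, -0.137]]
[[0.059, -0.177, 0.017], [0.07, -0.0, -0.16]]
[[0.068, -0.202, 0.019], [0.08, -0.0, -0.182]]
[[0.076, -0.227, 0.022], [0.09, -0.0, -0.205]]
[[0.085, -0.252, 0.024], [0.1, -0.0, -0.228]]
```

```bash
python3 -m handwheel '[[[0.008,-0.025,0.002],[0.009,0,-0.023]],[[0.017,-0.05,0.005],[0.019,0,-0.046]],[[0.025,-0.076,0.007],[0.029,0,-0.069]],[[0.034,-0.101,0.01],[0.039,0,-0.091]],[[0.042,-0.126,0.012],[0.05,0,-0.114]],[[0.051,-0.151,0.014],[0.06,0,-0.137]],[[0.059,-0.177,0.017],[0.07,0,-0.16]],[[0.068,-0.202,0.019],[0.08,0,-0.182]],[[0.076,-0.227,0.022],[0.09,0,-0.205]],[[0.085,-0.252,0.024],[0.1,0,-0.228]]]'; python3 way.py 10 500 260 255 135 24
```

```text
time_s: 23.55
position: [0.5007, 0.1301, 0.2549]
tool_rot: [[-0.001, 1.0, 0.001], [0.914, 0.0, 0.407], [0.407, 0.001, -0.914]]
ft_force: [-1.1, -1.2, -2.2]
grip_width: 0.0198
gripper_force: 108.3
[500.7 130.1 254.9  90.   24. ]
[[0.024, -0.0, 0.011], [0.01, 0.0, -0.023]]
[[0.047, -0.0, 0.021], [0.021, 0.0, -0.046]]
[[0.071, -0.0, 0.032], [0.031, 0.0, -0.068]]
[[0.095, -0.001, 0.042], [0.041, 0.0, -0.091]]
[[0.119, -0.001, 0.053], [0.051, 0.0, -0.114]]
[[0.142, -0.001, 0.063], [0.061, 0.0, -0.137]]
[[0.166, -0.001, 0.074], [0.071, 0.0, -0.16]]
[[0.19, -0.001, 0.084], [0.082, 0.0, -0.182]]
[[0.214, -0.001, 0.095], [0.092, 0.0, -0.205]]
[[0.237, -0.001, 0.106], [0.102, 0.0, -0.228]]
```

```bash
python3 -m handwheel '[[[0.024,0,0.011],[0.01,0,-0.023]],[[0.047,0,0.021],[0.021,0,-0.046]],[[0.071,0,0.032],[0.031,0,-0.068]],[[0.095,-0.001,0.042],[0.041,0,-0.091]],[[0.119,-0.001,0.053],[0.051,0,-0.114]],[[0.142,-0.001,0.063],[0.061,0,-0.137]],[[0.166,-0.001,0.074],[0.071,0,-0.16]],[[0.19,-0.001,0.084],[0.082,0,-0.182]],[[0.214,-0.001,0.095],[0.092,0,-0.205]],[[0.237,-0.001,0.106],[0.102,0,-0.228]]]'; python3 way.py 10 520 376 250 180 22
```

```text
time_s: 24.55
position: [0.501, 0.2601, 0.2546]
tool_rot: [[-0.646, 0.707, -0.287], [0.647, 0.707, 0.287], [0.406, -0.001, -0.914]]
ft_force: [0.6, 0.4, -2.6]
grip_width: 0.0202
gripper_force: 108.4
[501.  260.1 254.6 135.   24. ]
[[0.012, 0.019, 0.006], [0.01, -0.001, -0.023]]
[[0.024, 0.038, 0.013], [0.02, -0.002, -0.046]]
[[0.036, 0.057, 0.019], [0.03, -0.003, -0.069]]
[[0.049, 0.076, 0.026], [0.04, -0.004, -0.092]]
[[0.061, 0.095, 0.032], [0.05, -0.005, -0.115]]
[[0.073, 0.114, 0.038], [0.059, -0.006, -0.138]]
[[0.085, 0.134, 0.045], [0.069, -0.007, -0.161]]
[[0.097, 0.153, 0.051], [0.079, -0.008, -0.184]]
[[0.109, 0.172, 0.058], [0.088, -0.009, -0.207]]
[[0.122, 0.191, 0.064], [0.097, -0.01, -0.23]]
```

```bash
python3 -m handwheel '[[[0.012,0.019,0.006],[0.01,-0.001,-0.023]],[[0.024,0.038,0.013],[0.02,-0.002,-0.046]],[[0.036,0.057,0.019],[0.03,-0.003,-0.069]],[[0.049,0.076,0.026],[0.04,-0.004,-0.092]],[[0.061,0.095,0.032],[0.05,-0.005,-0.115]],[[0.073,0.114,0.038],[0.059,-0.006,-0.138]],[[0.085,0.134,0.045],[0.069,-0.007,-0.161]],[[0.097,0.153,0.051],[0.079,-0.008,-0.184]],[[0.109,0.172,0.058],[0.088,-0.009,-0.207]],[[0.122,0.191,0.064],[0.097,-0.01,-0.23]]]'; python3 bl.py 11
python3 - <<'E'
from m import *
for f in ['scene11','side11']:
    Q=pts(f,'c',(8,40,60),(25,255,255),(0,0,560,420),.053,.064); Q=Q[(abs(Q[:,0]-.51)<.1)&(abs(Q[:,1]-.376)<.085)]; print(rect(Q),np.round([Q[:,0].min(),Q[:,0].max(),Q[:,1].min(),Q[:,1].max()],3))
    Q=pts(f,'s',(0,0,70),(180,50,255),(0,0,560,420),.13,.22); Q=Q[(abs(Q[:,0]-.51)<.12)&(abs(Q[:,1]-.376)<.085)]; print('scoop',rect(Q))
E
python3 way.py 10 535 376 150 180 20
```

```text
time_s: 25.55
position: [0.5204, 0.3762, 0.2497]
tool_rot: [[-0.927, 0.001, -0.375], [0.001, 1.0, 0.001], [0.375, 0.001, -0.927]]
ft_force: [0.8, -0.8, -2.1]
grip_width: 0.0202
gripper_force: 108.4
scene 2728 in bin px 0 above .1: 451 mean hi [0.505 0.369 0.205]
side 1207 in bin px 0 above .1: 137 mean hi [0.466 0.376 0.209]
wrist 3927 in bin px 0 above .1: 3777 mean hi [0.482 0.39  0.214]
(array([511.1, 375.8]), array([164.4, 133.4]), 1.2, 595, array([53.2, 58.1, 61.6])) [0.429 0.593 0.309 0.444]
scoop (array([500.3, 373. ]), array([137.3,  92.3]), 1.1, 1218, array([157.6, 188.3, 215.7]))
(array([509. , 374.8]), array([160.8, 139.8]), 1.4, 502, array([53.2, 58.4, 62.7])) [0.429 0.59  0.306 0.446]
scoop (array([499.9, 374.4]), array([134. ,  96.8]), 1.7, 751, array([163.7, 191.9, 214.9]))
[520.1 376.2 249.8 179.7  22.1]
[[-0.01, -0.0, 0.017], [0.0, -0.001, -0.0]]
[[-0.021, -0.0, 0.035], [0.0, -0.002, -0.0]]
[[-0.031, -0.0, 0.052], [0.0, -0.003, -0.0]]
[[-0.041, -0.0, 0.069], [0.001, -0.005, -0.0]]
[[-0.051, -0.0, 0.087], [0.001, -0.006, -0.001]]
[[-0.062, -0.0, 0.104], [0.001, -0.007, -0.001]]
[[-0.072, -0.0, 0.122], [0.001, -0.008, -0.001]]
[[-0.082, -0.0, 0.139], [0.001, -0.009, -0.001]]
[[-0.092, -0.0, 0.156], [0.001, -0.01, -0.001]]
[[-0.103, -0.0, 0.174], [0.001, -0.011, -0.001]]
```

```bash
python3 -m handwheel '[[[-0.01,0,0.017],[0,-0.001,0]],[[-0.021,0,0.035],[0,-0.002,0]],[[-0.031,0,0.052],[0,-0.003,0]],[[-0.041,0,0.069],[0,-0.005,0]],[[-0.051,0,0.087],[0,-0.006,0]],[[-0.062,0,0.104],[0,-0.007,0]],[[-0.072,0,0.122],[0,-0.008,0]],[[-0.082,0,0.139],[0,-0.009,0]],[[-0.092,0,0.156],[0,-0.01,0]],[[-0.103,0,0.174],[0,-0.011,0]]]'; python3 way.py 4 534 375.5 116 180 20
```

```text
time_s: 26.7
position: [0.5356, 0.3758, 0.1505]
tool_rot: [[-0.94, 0.004, -0.341], [0.003, 1.0, 0.003], [0.341, 0.002, -0.94]]
ft_force: [0.4, 0.5, -2.0]
grip_width: 0.0204
gripper_force: 108.4
[535.6 375.8 150.5 179.8  20. ]
[[-0.005, -0.0, 0.016], [0.001, 0.0, -0.0]]
[[-0.01, -0.0, 0.033], [0.001, 0.0, -0.0]]
[[-0.015, -0.0, 0.049], [0.001, 0.0, -0.001]]
[[-0.021, -0.001, 0.066], [0.001, 0.0, -0.001]]
```

```bash
python3 -m handwheel '[[[-0.005,0,0.016],[0,0,0]],[[-0.01,0,0.033],[0,0,0]],[[-0.015,0,0.049],[0.001,0,0]],[[-0.021,-0.001,0.066],[0.001,0,0]],[[-0.021,-0.001,0.066],[0.001,0,0]]]'; python3 way.py 10 520 375.5 114 180 0
```

```text
time_s: 27.2
position: [0.5335, 0.375, 0.1152]
tool_rot: [[-0.939, 0.003, -0.344], [0.004, 1.0, -0.001], [0.344, -0.002, -0.939]]
ft_force: [-0.9, -0.1, -2.1]
grip_width: 0.0204
gripper_force: 108.4
[533.5 375.  115.2 179.8  20.1]
[[0.002, 0.0, 0.001], [-0.001, -0.011, -0.0]]
[[0.005, 0.0, 0.002], [-0.001, -0.022, -0.0]]
[[0.007, 0.0, 0.003], [-0.001, -0.034, -0.001]]
[[0.01, 0.0, 0.005], [-0.001, -0.045, -0.001]]
[[0.012, 0.0, 0.006], [-0.001, -0.056, -0.001]]
[[0.015, 0.001, 0.007], [-0.001, -0.067, -0.001]]
[[0.017, 0.001, 0.008], [-0.001, -0.078, -0.001]]
[[0.02, 0.001, 0.009], [-0.001, -0.089, -0.001]]
[[0.022, 0.001, 0.01], [-0.001, -0.101, -0.001]]
[[0.025, 0.001, 0.011], [-0.001, -0.112, -0.001]]
```

```bash
python3 -m handwheel '[[[0.002,0,0.001],[0,-0.011,0]],[[0.005,0,0.002],[0,-0.022,0]],[[0.007,0,0.003],[0,-0.034,0]],[[0.01,0,0.005],[0,-0.045,0]],[[0.012,0,0.006],[0,-0.056,0]],[[0.015,0.001,0.007],[0,-0.067,0]],[[0.017,0.001,0.008],[0,-0.078,0]],[[0.02,0.001,0.009],[0,-0.089,0]],[[0.022,0.001,0.01],[0,-0.101,0]],[[0.025,0.001,0.011],[0,-0.112,0]]]'; python3 way.py 8 506 375.5 122 180 -15
```

```text
time_s: 28.2
position: [0.5204, 0.3759, 0.1163]
tool_rot: [[-1.0, 0.003, 0.005], [0.003, 1.0, -0.001], [-0.005, -0.001, -1.0]]
ft_force: [0.8, 0.6, -1.5]
grip_width: 0.0199
gripper_force: 108.4
[ 5.204e+02  3.759e+02  1.163e+02  1.798e+02 -3.000e-01]
[[0.004, -0.0, -0.001], [-0.0, -0.01, -0.0]]
[[0.007, -0.0, -0.003], [-0.0, -0.02, -0.0]]
[[0.011, -0.0, -0.004], [-0.0, -0.031, -0.0]]
[[0.014, -0.0, -0.006], [-0.0, -0.041, -0.001]]
[[0.018, -0.001, -0.007], [-0.0, -0.051, -0.001]]
[[0.022, -0.001, -0.009], [-0.0, -0.061, -0.001]]
[[0.025, -0.001, -0.01], [-0.0, -0.072, -0.001]]
[[0.029, -0.001, -0.012], [-0.0, -0.082, -0.001]]
```

```bash
python3 -m handwheel '[[[0.004,0,-0.001],[0,-0.01,0]],[[0.007,0,-0.003],[0,-0.02,0]],[[0.011,0,-0.004],[0,-0.031,0]],[[0.014,0,-0.006],[0,-0.041,0]],[[0.018,-0.001,-0.007],[0,-0.051,0]],[[0.022,-0.001,-0.009],[0,-0.061,0]],[[0.025,-0.001,-0.01],[0,-0.072,0]],[[0.029,-0.001,-0.012],[0,-0.082,0]],[[0.029,-0.001,-0.012],[0,-0.082,0]]]'; python3 way.py 8 500 375.5 128 180 -30
```

```text
time_s: 29.1
position: [0.5053, 0.3756, 0.1222]
tool_rot: [[-0.966, 0.003, 0.258], [0.002, 1.0, -0.002], [-0.258, -0.001, -0.966]]
ft_force: [1.0, -1.0, -2.6]
grip_width: 0.0203
gripper_force: 108.4
[505.3 375.6 122.2 179.8 -15. ]
[[0.001, -0.0, -0.002], [-0.0, -0.01, -0.0]]
[[0.002, -0.0, -0.003], [-0.0, -0.021, -0.0]]
[[0.003, -0.0, -0.005], [-0.0, -0.031, -0.0]]
[[0.004, -0.0, -0.007], [-0.0, -0.042, -0.0]]
[[0.005, -0.0, -0.009], [-0.001, -0.052, -0.0]]
[[0.005, -0.0, -0.01], [-0.001, -0.063, -0.0]]
[[0.006, -0.0, -0.012], [-0.001, -0.073, -0.001]]
[[0.007, -0.0, -0.014], [-0.001, -0.084, -0.001]]
```

```bash
python3 -m handwheel '[[[0.001,0,-0.002],[0,-0.01,0]],[[0.002,0,-0.003],[0,-0.021,0]],[[0.003,0,-0.005],[0,-0.031,0]],[[0.004,0,-0.007],[0,-0.042,0]],[[0.005,0,-0.009],[0,-0.052,0]],[[0.005,0,-0.01],[0,-0.063,0]],[[0.006,0,-0.012],[0,-0.073,0]],[[0.007,0,-0.014],[0,-0.084,0]],[[0.007,0,-0.014],[0,-0.084,0]]]'; python3 bl.py 12;  python3 way.py 8 490 375.5 138 180 -45
```

```text
time_s: 30.0
position: [0.5004, 0.3753, 0.1275]
tool_rot: [[-0.866, 0.003, 0.5], [0.002, 1.0, -0.003], [-0.5, -0.002, -0.866]]
ft_force: [-0.2, -0.6, -0.9]
grip_width: 0.0201
gripper_force: 108.6
scene 1821 in bin px 0 above .1: 0 mean hi 
side 693 in bin px 0 above .1: 0 mean hi 
wrist 26103 in bin px 0 above .1: 0 mean hi 
[501.1 375.4 127.8 179.8 -30. ]
[[0.001, 0.0, -0.004], [-0.0, -0.01, 0.0]]
[[0.002, 0.0, -0.007], [-0.0, -0.021, -0.0]]
[[0.003, 0.0, -0.011], [-0.001, -0.031, -0.0]]
[[0.005, 0.0, -0.014], [-0.001, -0.042, -0.0]]
[[0.006, 0.0, -0.018], [-0.001, -0.052, -0.0]]
[[0.007, 0.0, -0.022], [-0.001, -0.062, -0.001]]
[[0.008, 0.0, -0.025], [-0.001, -0.073, -0.001]]
[[0.009, 0.0, -0.029], [-0.001, -0.083, -0.001]]
```

```bash
python3 -m handwheel '[[[0.001,0,-0.004],[0,-0.01,0]],[[0.002,0,-0.007],[0,-0.021,0]],[[0.003,0,-0.011],[0,-0.031,0]],[[0.005,0,-0.014],[0,-0.042,0]],[[0.006,0,-0.018],[0,-0.052,0]],[[0.007,0,-0.022],[0,-0.062,0]],[[0.008,0,-0.025],[0,-0.073,0]],[[0.009,0,-0.029],[0,-0.083,0]],[[0.009,0,-0.029],[0,-0.083,0]],[[0.009,0,-0.029],[0,-0.083,0]]]'; python3 way.py 8 480 375.5 260 180 -45
```

```text
time_s: 31.15
position: [0.4899, 0.3755, 0.138]
tool_rot: [[-0.708, 0.004, 0.707], [0.002, 1.0, -0.004], [-0.707, -0.001, -0.708]]
ft_force: [0.3, 0.5, -1.6]
grip_width: 0.0202
gripper_force: 108.6
[489.9 375.5 138.  179.8 -45. ]
[[-0.02, -0.0, -0.023], [-0.0, -0.0, 0.0]]
[[-0.04, -0.0, -0.047], [-0.0, -0.0, 0.0]]
[[-0.059, -0.0, -0.07], [-0.001, -0.0, -0.0]]
[[-0.079, -0.0, -0.093], [-0.001, -0.0, -0.0]]
[[-0.099, -0.0, -0.117], [-0.001, -0.0, -0.0]]
[[-0.119, -0.0, -0.14], [-0.001, -0.0, -0.0]]
[[-0.139, -0.0, -0.163], [-0.001, -0.0, -0.0]]
[[-0.158, -0.0, -0.187], [-0.001, -0.0, -0.001]]
```

```bash
python3 -m handwheel '[[[-0.02,0,-0.023],[0,0,0]],[[-0.04,0,-0.047],[0,0,0]],[[-0.059,0,-0.07],[0,0,0]],[[-0.079,0,-0.093],[0,0,0]],[[-0.099,0,-0.117],[0,0,0]],[[-0.119,0,-0.14],[0,0,0]],[[-0.139,0,-0.163],[0,0,0]],[[-0.158,0,-0.187],[0,0,0]]]'; python3 way.py 10 450 200 260 110 0
python3 - <<'E'
from m import *
for n in ['scene','side','wrist']: shot(n,n+'13')
for f in ['scene13','side13','wrist13']:
    im,d,p=ld(f);P=cloud(d,p)
    Q=P[(d>0)&(abs(P[...,0]-.51)<.074)&(abs(P[...,1]-.3755)<.06)&(P[...,2]>.02)&(P[...,2]<.075)]
    print(f,len(Q),rect(Q[Q[:,2]>.03]) if len(Q)>9 else '')
    T=Q[Q[:,2]>.036]
    if len(T)>50:
        _,l,c=cv2.kmeans(np.float32(T*1000),4,None,(3,50,.1),10,2); print(np.round(c),np.bincount(l[:,0]))
im,d,p=ld('scene13');h=cv2.cvtColor(im,cv2.COLOR_RGB2HSV); cv2.imwrite('pics/x.png',cv2.inRange(h,(5,130,60),(16,255,220)))
n,_,st,ce=cv2.connectedComponentsWithStats(cv2.inRange(h,(5,130,60),(16,255,220)))
print([(np.round(ce[i]).tolist(),st[i][4]) for i in range(1,n) if st[i][4]>40])
E
```

```text
time_s: 31.95
position: [0.4795, 0.3756, 0.2607]
tool_rot: [[-0.708, 0.003, 0.706], [0.002, 1.0, -0.003], [-0.706, -0.001, -0.708]]
ft_force: [-0.1, 0.1, -1.1]
grip_width: 0.0204
gripper_force: 108.6
[479.5 375.6 260.7 179.8 -44.9]
[[0.004, -0.035, -0.004], [0.026, 0.025, 0.029]]
[[0.008, -0.07, -0.008], [0.05, 0.05, 0.059]]
[[0.013, -0.105, -0.012], [0.072, 0.074, 0.092]]
[[0.017, -0.141, -0.016], [0.091, 0.098, 0.126]]
[[0.021, -0.176, -0.02], [0.108, 0.121, 0.162]]
[[0.025, -0.211, -0.024], [0.122, 0.143, 0.2]]
[[0.029, -0.246, -0.028], [0.134, 0.164, 0.24]]
[[0.034, -0.281, -0.032], [0.143, 0.184, 0.281]]
[[0.038, -0.316, -0.036], [0.149, 0.201, 0.323]]
[[0.042, -0.351, -0.04], [0.151, 0.217, 0.367]]
scene13 671 (array([509.4, 375.7]), array([118.9, 147.8]), 89.4, 541, array([30.3, 39.7, 59.2]))
[[451. 338.  45.]
 [455. 380.  43.]
 [477. 416.  42.]
 [498. 355.  41.]] [ 92 108  96  94]
side13 307 (array([510.6, 375.6]), array([120. , 146.6]), 89.9, 286, array([31.4, 43.5, 61.2]))
[[470. 364.  44.]
 [571. 419.  52.]
 [558. 327.  53.]
 [472. 418.  45.]] [89 30 33 95]
wrist13 3658 (array([523.1, 375.5]), array([119.9, 121.9]), 90.0, 3269, array([31.1, 42.2, 60.1]))
[[478. 418.  42.]
 [540. 318.  51.]
 [584. 410.  48.]
 [486. 349.  44.]] [ 418  565  313 1512]
[([400.0, 26.0], np.int32(282)), ([204.0, 34.0], np.int32(96)), ([222.0, 35.0], np.int32(74)), ([76.0, 109.0], np.int32(2190)), ([16.0, 142.0], np.int32(55)), ([429.0, 187.0], np.int32(1122)), ([428.0, 214.0], np.int32(1427)), ([437.0, 278.0], np.int32(57)), ([388.0, 279.0], np.int32(52))]
```

Four ball tops at z ≈ 43–45 mm are seen in the carton, at (451,338), (455,380), (477,416) and (498,355). Next, set the scoop down on clear bench at about (380,25).

```bash
python3 -m handwheel '[[[0.004,-0.035,-0.004],[0.026,0.025,0.029]],[[0.008,-0.07,-0.008],[0.05,0.05,0.059]],[[0.013,-0.105,-0.012],[0.072,0.074,0.092]],[[0.017,-0.141,-0.016],[0.091,0.098,0.126]],[[0.021,-0.176,-0.02],[0.108,0.121,0.162]],[[0.025,-0.211,-0.024],[0.122,0.143,0.2]],[[0.029,-0.246,-0.028],[0.134,0.164,0.24]],[[0.034,-0.281,-0.032],[0.143,0.184,0.281]],[[0.038,-0.316,-0.036],[0.149,0.201,0.323]],[[0.042,-0.351,-0.04],[0.151,0.217,0.367]]]'; python3 -m handwheel '[[[0,0,0],[0,0,0]],[[0,0,0],[0,0,0]]]';python3 way.py 1 380 25 240 90 0
```

```text
time_s: 33.1
position: [0.45, 0.1997, 0.2584]
tool_rot: [[-0.337, 0.941, 0.0], [0.941, 0.337, 0.003], [0.002, 0.001, -1.0]]
ft_force: [0.0, 0.2, -1.3]
grip_width: 0.0204
gripper_force: 108.6
time_s: 33.3
position: [0.45, 0.1997, 0.2587]
tool_rot: [[-0.342, 0.94, 0.002], [0.94, 0.342, -0.001], [-0.002, 0.002, -1.0]]
ft_force: [0.5, -0.1, -2.5]
grip_width: 0.0205
gripper_force: 108.5
[ 4.500e+02  1.997e+02  2.587e+02  1.100e+02 -1.000e-01]
[[-0.28, -0.251, 0.037], [0.001, 0.0, 0.111]]
```

```bash
python3 -m handwheel '[[[-0.04,-0.036,0.005],[0,0,0.016]],[[-0.08,-0.072,0.01],[0,0,0.032]],[[-0.12,-0.108,0.016],[0,0,0.048]],[[-0.16,-0.144,0.021],[0,0,0.064]],[[-0.2,-0.18,0.026],[0,0,0.08]],[[-0.24,-0.215,0.032],[0,0,0.096]],[[-0.28,-0.251,0.037],[0,0,0.111]],[[-0.28,-0.251,0.037],[0,0,0.111]],[[-0.28,-0.251,0.037],[0,0,0.111]]]'; python3 way.py 1 380 25 90 90 0
python3 - <<'E'
from m import *
for n in ['scene','side']:
    shot(n,n+'14'); im,d,p=ld(n+'14'); P=cloud(d,p); h=cv2.cvtColor(im,cv2.COLOR_RGB2HSV)
    m=(d>0)&(abs(P[...,0]-.38)<.1)&(abs(P[...,1]-.025)<.1)&(P[...,2]>.125)&(P[...,2]<.2)&(h[...,1]<50)
    print(rect(P[m]))
    m=(d>0)&(abs(P[...,0]-.38)<.062)&(abs(P[...,1]-.025)<.075)&(P[...,2]>.008)&(P[...,2]<.1); print('obst',m.sum())
E
```

```text
time_s: 34.2
position: [0.3799, 0.0262, 0.2406]
tool_rot: [[-0.002, 1.0, 0.003], [1.0, 0.002, -0.0], [-0.0, 0.003, -1.0]]
ft_force: [0.2, -0.7, -0.7]
grip_width: 0.0204
gripper_force: 108.4
[379.9  26.2 240.6  90.1  -0. ]
[[-0.002, -0.001, 0.301], [0.001, 0.0, 0.001]]
(array([379.2,  26.1]), array([ 96.8, 113.6]), 0.4, 1271, array([158.1, 172.2, 195.3]))
obst 0
(array([379.7,  26.7]), array([ 92.2, 119.5]), 0.0, 1425, array([159.5, 178.2, 198.7]))
obst 0
```

```bash
python3 -m handwheel '[[[0,0,0.05],[0,0,0]],[[0,0,0.11],[0,0,0]],[[0,0,0.17],[0,0,0]],[[0,0,0.22],[0,0,0]],[[0,0,0.26],[0,0,0]],[[0,0,0.285],[0,0,0]],[[0,0,0.3],[0,0,0]],[[0,0,0.305],[0,0,0]],[[0,0,0.305],[0,0,0]],[[0,0,0.305],[0,0,0]]]'; python3 -m handwheel '[[[0,0,0.003],[0,0,0]],[[0,0,0.006],[0,0,0]],[[0,0,0.006],[0,0,0]]]'
```

```text
time_s: 35.3
position: [0.3806, 0.0258, 0.0887]
tool_rot: [[-0.001, 1.0, 0.004], [1.0, 0.001, -0.001], [-0.001, 0.004, -1.0]]
ft_force: [0.5, -0.7, -1.0]
grip_width: 0.0203
gripper_force: 108.6
time_s: 35.6
position: [0.3802, 0.0257, 0.0852]
tool_rot: [[-0.0, 1.0, 0.003], [1.0, 0.0, -0.0], [-0.0, 0.003, -1.0]]
ft_force: [-1.2, -0.4, -1.6]
grip_width: 0.0199
gripper_force: 108.6
```

```bash
python3 -m handwheel '[[[0,0,0.001],[0,0,0]],[[0,0,0.002],[0,0,0]],[[0,0,0.002],[0,0,0]]]';python3 -m handwheel '[[[0,0,0.001],[0,0,0]],[[0,0,0.001],[0,0,0]]]'
```

```text
time_s: 35.9
position: [0.3802, 0.0257, 0.0842]
tool_rot: [[-0.0, 1.0, 0.003], [1.0, 0.0, -0.0], [-0.0, 0.003, -1.0]]
ft_force: [0.2, 0.3, -1.5]
grip_width: 0.0203
gripper_force: 108.6
time_s: 36.1
position: [0.3802, 0.0256, 0.084]
tool_rot: [[-0.0, 1.0, 0.003], [1.0, 0.0, -0.001], [-0.001, 0.003, -1.0]]
ft_force: [-1.4, -1.1, 4.3]
grip_width: 0.0202
gripper_force: 109.5
```

Contact. Release, rise, verify.

```bash
python3 -m handwheel '[[[0,0,0],[0,0,0]],[[0,0,0],[0,0,0]],[[0,0,0],[0,0,0]],[[0,0,0],[0,0,0]],[[0,0,0],[0,0,0]],[[0,0,0],[0,0,0]]]' 1 && python3 -m handwheel '[[[0,0,-0.03],[0,0,0]],[[0,0,-0.08],[0,0,0]],[[0,0,-0.15],[0,0,0]],[[0,0,-0.22],[0,0,0]],[[0,0,-0.3],[0,0,0]],[[0,0,-0.3],[0,0,0]],[[0,0,-0.3],[0,0,0]]]'
python3 - <<'E'
from m import *
for n in ['scene','side']:
    shot(n,n+'15'); im,d,p=ld(n+'15'); P=cloud(d,p); h=cv2.cvtColor(im,cv2.COLOR_RGB2HSV)
    m=(d>0)&(abs(P[...,0]-.38)<.1)&(abs(P[...,1]-.025)<.1)&(P[...,2]>.105)&(P[...,2]<.15)&(h[...,2]<80); print('handle',rect(P[m]))
    m=(d>0)&(abs(P[...,0]-.51)<.074)&(abs(P[...,1]-.3755)<.06)&(P[...,2]>.036)&(P[...,2]<.05); T=P[m]
    _,l,c=cv2.kmeans(np.float32(T*1000),4,None,(3,50,.1),10,2); print('balls',np.round(c).tolist(),np.bincount(l[:,0]))
    Q=pts(n+'15','l',(22,150,80),(35,255,255),(0,0,560,420),.085,.11); Q=Q[(Q[:,1]>.1)&(Q[:,1]<.25)&(Q[:,0]>.3)]; print('last',rect(Q))
    # changes on bench vs first image
    i0,_,_=ld(n+'0'); D=(cv2.absdiff(im,i0).max(2)>40).astype(np.uint8); k,_,st,ce=cv2.connectedComponentsWithStats(cv2.morphologyEx(D,2,np.ones((3,3))))
    print('diff',[(st[i].tolist()) for i in range(1,k) if st[i][4]>60])
E
```

```text
time_s: 36.7
position: [0.3803, 0.0257, 0.0837]
tool_rot: [[-0.0, 1.0, 0.003], [1.0, 0.0, -0.0], [-0.0, 0.003, -1.0]]
ft_force: [0.2, 0.6, -0.6]
grip_width: 0.0852
gripper_force: 0.0
time_s: 37.4
position: [0.3797, 0.0258, 0.2338]
tool_rot: [[-0.0, 1.0, 0.004], [1.0, 0.0, -0.001], [-0.001, 0.004, -1.0]]
ft_force: [0.8, -0.2, -0.9]
grip_width: 0.0855
gripper_force: 0.0
handle (array([384.2,  19.8]), array([ 21.8, 101.5]), 0.1, 231, array([105.5, 110.3, 112.7]))
balls [[475.0, 415.0, 41.0], [496.0, 356.0, 41.0], [458.0, 379.0, 41.0], [459.0, 338.0, 42.0]] [89 94 96 63]
last (array([483.4, 169.8]), array([88.2, 35. ]), 2.1, 411, array([ 86.2,  98.4, 100.8]))
diff [[255, 0, 96, 113, 7608], [444, 0, 39, 55, 1228], [423, 21, 12, 18, 95], [219, 62, 39, 52, 997], [242, 71, 20, 14, 121], [175, 148, 125, 69, 5167], [324, 163, 46, 81, 2321], [104, 179, 53, 72, 2715], [399, 179, 44, 25, 594], [204, 238, 19, 19, 294], [233, 244, 20, 19, 303], [234, 264, 20, 14, 215], [205, 266, 21, 15, 253]]
handle (array([378.5,  17.8]), array([ 21.6, 100.5]), 0.1, 348, array([105.9, 111.7, 113.8]))
balls [[577.0, 410.0, 43.0], [470.0, 367.0, 43.0], [567.0, 327.0, 45.0], [470.0, 413.0, 42.0]] [18 84 11 76]
last (array([478.9, 168.3]), array([92.7, 38.7]), 3.4, 463, array([ 85.7,  98.2, 102. ]))
diff [[0, 0, 30, 100, 2446], [31, 0, 52, 40, 658], [135, 0, 65, 73, 2558], [167, 55, 12, 8, 94], [180, 58, 17, 14, 173], [136, 73, 85, 98, 3619], [12, 108, 11, 8, 68], [0, 147, 43, 189, 4502], [160, 171, 13, 13, 126], [165, 182, 96, 109, 4782], [255, 215, 84, 73, 3549], [334, 228, 18, 18, 258], [350, 240, 16, 12, 132], [314, 287, 83, 90, 4340], [1, 290, 3, 21, 63]]
```

```bash
python3 -c "from rig import close_job; print(close_job())"
```

```text
the job is handed in; nothing more can be done
None
```

The job is handed in at about 37 s: the last stands upright in the middle of the mat, all four balls are in the carton, the scoop is flat on the bench and released, and my image checks show jar, hammer and brush unmoved.

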